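# Plug a test gauge onto a tilted test nipple and hold its valve open

## Task

Take the plug-on pressure gauge out of its stand and fit its square socket onto the tilted square test nipple of the manifold block, turned so that the squares match. Press it on squarely along the nipple until it snaps and its mouth sits fully home on the nipple's collar, and finish while still gripping it and holding it pressed home against the valve spring; do not let go. Leave the bottle, the beaker and the spanner where they are.

Things in the scene. Friction and masses are not known exactly. Their poses are not given: they have to be found in the camera images.
- gauge: plug-on pressure gauge, a 30 x 30 mm square bar 115 mm tall, 0.3 kg, upright in the stand. Origin: centre of its underside, the socket mouth; z up the bar. Square socket from below, 18 mm wide, edges along x and y, flared to 24 mm in the first 3 mm, groove for the detent balls 6 to 20 mm up, ceiling 34 mm up. Fits the nipple in any of four quarter turns
- gauge_grip (a point): middle of the gauge's black ridged grip, on its axis 90 mm above the mouth; the grip is 30 mm across both pairs of flats and runs from 68 to 115 mm above the mouth
- gauge_dial (a point): centre of the round dial's face, 46 mm above the mouth, on the gauge's -x side; the dial, 38 mm diameter, sticks out to 33 mm from the axis
- stand: fixed white plate 90 x 90 x 18 mm with a square pocket 33 mm wide, 10 mm deep, in which the gauge stands (its mouth 8 mm above the table, its x and y along the stand's); origin at the centre of the plate's underside
- manifold: fixed aluminium block 90 x 100 x 45 mm (x, y, z) on a 6 mm base plate 120 mm square; origin at the centre of the underside. Two low round plugs, up to 60 mm above the table, stand towards the +x edge of its top; the nipple leans out over its -x edge
- nipple: tilted test nipple fixed to the manifold. Origin: centre of its flat 34 mm collar, 64 mm above the table and 31 mm to the -x side of the manifold's middle; the socket mouth sits on it when fully home. z points out along the nipple, leaning 30 degrees from vertical to the manifold's -x. Square stem 16 mm wide, edges along x and y, 28 mm tall, last 4 mm tapered to 11 mm
- valve_pin (a joint): sprung valve pin, 8 mm diameter, standing out of the stem to 39 mm above the collar. 0 = out; grows (m) as it is pushed in along the nipple. The socket's ceiling meets it with the mouth 5 mm above the collar; it is 0.005 in when fully home. Its spring pushes with about 4 N at first, 10.5 N when home
- detent_a (a joint): sprung ball on the stem's +y side, 15.5 mm above the collar, 2.5 mm proud. 0 = out; about 0.001 (m) while the socket's lip passes over it (mouth about 16 to 8 mm above the collar); back to 0 once snapped into the groove. Pushing over both balls takes about 5 to 12 N, after which they draw the socket on
- detent_b (a joint): the same on the stem's -y side
- bottle: capped bottle, 70 mm diameter, 150 mm tall, to be left alone; origin at the centre of its underside
- beaker: small open beaker, 60 mm diameter, 60 mm tall, to be left alone; origin at the centre of its underside
- spanner: spanner lying flat, to be left alone; origin at its middle, on the underside
Mind the look-alikes: they are no part of the job. There is more than one size of the gauge; the job needs the middle-sized.

How it is judged (in metres and radians):
On the way, in this order (a step that is already met when the one before it is completed fails the run):
1. the gauge is lifted clear of its stand (height (world z) of gauge above 0.03 m and contact force between the fingers and gauge above 2 N), for 0.2 s.
2. its square socket is over the square stem, squares matched (z of gauge in the frame of nipple between -0.003 and 0.023 m and x of gauge in the frame of nipple between -0.003 and 0.003 m and y of gauge in the frame of nipple between -0.003 and 0.003 m and angle between the z axis of gauge and the z axis of nipple, either way round below 0.15 rad), for 0.05 s.
3. both detent balls have snapped into the socket's groove (z of gauge in the frame of nipple below 0.0065 m and value of joint each of detent_a, detent_b below 0.0008 m and angle between the z axis of gauge and the z axis of nipple, either way round below 0.1 rad), for 0.1 s.
At the end, for the whole second after the job is handed in: Through the last second the robot still holds the gauge, snapped on (both balls out in the groove, within 0.8 mm) and pressed home: mouth within 2.5 mm of the collar and 3 mm of the nipple's axis, axes within 0.08 rad, valve pin pushed in more than 3 mm with more than 4 N, gauge at rest (value of joint valve_pin above 0.003 m and contact force between gauge and valve_pin above 4 N and contact force between the fingers and gauge above 3 N and z of gauge in the frame of nipple below 0.0025 m and x of gauge in the frame of nipple between -0.003 and 0.003 m and y of gauge in the frame of nipple between -0.003 and 0.003 m and angle between the z axis of gauge and the z axis of nipple, either way round below 0.08 rad and value of joint each of detent_a, detent_b below 0.0008 m and linear speed of gauge below 0.02 m/s); the arm keeps its last pose, push and grip.
It fails at once if the bottle, beaker or spanner is moved more than 30 mm (distance of any of bottle, beaker, spanner from where it was at the start of the episode above 0.03 m).
It also fails if it takes over 43 s, if anything falls off the work surface, if the arm or the gripper's body presses on something with over 40 N, if the wrist force passes 120 N, or if a joint passes its speed limit or range.

## Robot

A 7-joint arm with a two-finger parallel gripper is mounted at the origin on the work surface. World frame = base frame: x ahead of the robot, y to its left, z up, the work surface at z = 0. Lengths are in mm, angles in rad, forces in N, time in s.
With the tool pointing down it reaches from about 425 to 1025 mm from the base axis. Payload 9.4 kg.
Tool frame: the origin (TCP) lies midway between the tips of the shut fingers; the grasp point (between the pads) lies 19 mm behind it; z points along the fingers, y is the line along which they close (so a half turn about z gives the same grasp; the last joint's range is limited). The gripper opens to 93 mm and grips with 3 to 60 N. Pads are 15 mm wide; open, the fingers measure 128 mm over their backs; the gripper's body (75 mm by 188 mm) begins 65 mm behind the grasp point.
Start: joints at [-1.308, 0.599, -0.003, 1.599, 0.002, 0.943, -0.08], TCP at [241.646, 683.543, 218.618] pointing down, gripper open.
Joint ranges: [-2.57, 2.57], [-0.35, 1.97], [-1.29, 1.29], [0.11, 2.56], [-1.05, 4.19], [0.11, 1.86], [-2.63, 2.63]. Speed limits (rad/s): [2.22, 2.22, 3.01, 3.01, 3.14, 3.14, 3.14].

## Interface

Orientations are given as a rotation vector (axis times angle).
In Python, from cell import robot, cams, boxes_of, tip_of gives the robot as it stands.
- The arm moves only by the tool move_arm, never from a script. Its argument "steps" is a list that holds one entry, the list of rows, each a list of 5 numbers: the finger opening in cm, from 0 to 9.3, then the shift along the tool's x, y, z in cm, then the turn about the tool's z in rad. A call has 1 to 12 rows; each row is the pose to reach, as a shift and turn from the pose commanded when the call began, along the tool's axes at that moment; what a row does not reach only later rows make up. A row lasts 1/10 s, in which the tool goes at most 50 mm and 8.59 degrees, less where a joint would pass 70% of its speed; a pose out of reach is approached as far as the arm can. A call with a gripper value outside its range is refused whole. The fingers move at their own pace and stop on an object; "force" is the grip in N (left out, the last holds). Time passes only in rows, so rows that repeat a pose let the fingers close. It gives the time, the measured TCP pose, the force, the opening and the grip force at its end, in the units of the state.
- robot.observe(): the state, without advancing time (a new reading comes with each control period).
- cams.get_image(name): name is "side" or "top"; returns a dict with "img" (400x640x3 uint8, red, green, blue), "fovy" (degrees; the focal length in pixels is half the picture's height over the tangent of half this angle, whatever the lens; pixels are square), "cx", "cy" (the principal point, pixels), "origin" and "attitude" of the camera in the world. Camera axes: x right, y down, z forward; pixel columns grow to the right and rows downward; lengths in mm; the calibration is good to about 2 mm. A picture is of the moment at which its call begins. There is no depth.
- robot.job_done(): hands the job in; it is judged then, once.
Trained networks look in the newest picture that a camera, given by its name, has taken for a name from the list of things; names that differ only in an ending like _2 or _b are one class to them, and where a whole thing is asked for, a point or a joint stands for the part that bears it (a point fixed in the world has none). Each returns a list of dicts, best first, with "p" (0 to 1); they miss things now and then, are a little off and sometimes report something else, mostly with a low value. They report only what shows in the picture. A call takes as long as a camera call. They do not tell look-alikes from the thing itself.
- boxes_of(camera, query): "extent" ([left, top, width, height] in pixels, round what is visible of it).
- tip_of(camera, query): "at" ([row, column] in pixels: a listed point, or the origin of a listed thing).
The state is a dict: "time_s": time; "q": joint angles; "qd": joint speeds; "joint_efforts": joint torques, N m; "position": TCP position; "ee_rot": TCP orientation; "ft_force": force on the tool from outside, world axes, zero at the start; "wrist_torque": the same for the moment, N m; "finger_gap": opening from 0.0 (shut) to 1.0 (fully open); "grasp_force": force on a finger pad.
Only numpy, scipy, OpenCV 4.12 (cv2) and the standard library are available. Lean on these libraries where they do the work, as an engineer would, in place of code of your own. Each camera call takes 0.05 s, during which the arm holds its last target. There are 200 camera calls.

## Working session

There is one attempt and no reset: what is moved stays moved. The work goes in short steps, Python scripts to look and compute and a tool call to move; the robot and the scene stay as the last step left them, time stands still between calls to the robot, and variables do not carry over. Pictures are saved under pics/ and viewed, at most 10 in all, crops included, and the job is handed in when it is done.

Besides the shell and the picture viewer there is one more tool, called after ">>>" by a JSON object that holds its "op" and its "data". move_arm: Moves the arm, as the interface text tells. Its arguments: {"type":"object","properties":{"steps":{"type":"array","items":{"type":"array","items":{"type":"array","items":{"type":"number"}}}},"force":{"type":"number"}},"required":["steps"]}

```bash
mkdir -p pics; ls; cat > h.py <<'E'
import numpy as np, cv2
from scipy.spatial.transform import Rotation as R
from cell import robot, cams, boxes_of, tip_of
def cam(name):
    d=cams.get_image(name); a=np.array(d["attitude"],float)
    M=R.from_rotvec(a).as_matrix() if a.shape==(3,) else (a if a.shape==(3,3) else R.from_quat(a).as_matrix())
    f=d["img"].shape[0]/2/np.tan(np.radians(d["fovy"])/2)
    return dict(img=d["img"],M=M,o=np.array(d["origin"],float),f=f,cx=d["cx"],cy=d["cy"])
def ray(c,u,v):
    r=c["M"]@np.array([(u-c["cx"])/c["f"],(v-c["cy"])/c["f"],1]); return r/np.linalg.norm(r)
def atz(c,u,v,z):
    r=ray(c,u,v); return c["o"]+r*(z-c["o"][2])/r[2]
def proj(c,P):
    p=(np.atleast_2d(P)-c["o"])@c["M"]; return np.c_[c["cx"]+c["f"]*p[:,0]/p[:,2], c["cy"]+c["f"]*p[:,1]/p[:,2]]
def tri(c1,p1,c2,p2):
    r1,r2=ray(c1,*p1),ray(c2,*p2); A=np.c_[r1,-r2]; s=np.linalg.lstsq(A,c2["o"]-c1["o"],rcond=None)[0]
    a,b=c1["o"]+s[0]*r1,c2["o"]+s[1]*r2; return (a+b)/2,np.linalg.norm(a-b)
def save(c,n): cv2.imwrite("pics/"+n,c["img"][:,:,::-1])
E
python3 - <<'E'
from h import *
for n in("side","top"):
    d=cams.get_image(n); print({k:v for k,v in d.items() if k!="img"})
    c=cam(n); save(c,n+"0.png")
    for q in("gauge","stand","manifold","nipple","bottle","beaker","spanner"):
        print(n,q,"box",[(np.round(x["extent"]).tolist(),round(x["p"],2)) for x in boxes_of(n,q)][:5])
    for q in("gauge","gauge_grip","gauge_dial","stand","manifold","nipple"):
        print(n,q,"tip",[(np.round(x["at"],1).tolist(),round(x["p"],2)) for x in tip_of(n,q)][:5])
print(robot.observe())
E
```

```text
pics
{'fovy': 52.06772930353157, 'cx': 318.1898178125363, 'cy': 203.14591129775314, 'origin': array([ 219.33272407, -642.65793591,  727.7124453 ]), 'attitude': array([-2.21251698,  0.5482336 , -0.25861991])}
side gauge box [([329.0, 298.0, 21.0, 37.0], 0.72), ([236.0, 265.0, 37.0, 64.0], 0.63), ([293.0, 247.0, 28.0, 43.0], 0.56)]
side stand box [([288.0, 269.0, 50.0, 44.0], 0.91), ([298.0, 246.0, 24.0, 46.0], 0.71)]
side manifold box [([243.0, 173.0, 52.0, 44.0], 0.64)]
side nipple box [([244.0, 173.0, 22.0, 20.0], 0.78)]
side bottle box [([308.0, 119.0, 26.0, 55.0], 0.75)]
side beaker box [([244.0, 235.0, 24.0, 29.0], 0.85)]
side spanner box [([408.0, 265.0, 70.0, 32.0], 0.75)]
side gauge tip [([325.4, 339.6], 0.84), ([321.4, 256.7], 0.72), ([287.3, 310.6], 0.67)]
side gauge_grip tip [([282.3, 254.7], 0.86), ([310.5, 343.2], 0.66), ([267.1, 308.3], 0.61)]
side gauge_dial tip [([280.7, 296.4], 0.96), ([316.7, 246.0], 0.63), ([327.3, 333.3], 0.62)]
side stand tip [([290.2, 308.1], 0.72), ([278.4, 296.4], 0.2)]
side manifold tip [([201.2, 267.1], 0.78), ([186.1, 256.2], 0.45)]
side nip
[... 1120 characters left out ...]
30770828,  0.5992851 , -0.00251034,  1.59944886,  0.00179072,
        0.9429006 , -0.07981852]), 'qd': array([-1.10378104e-03, -6.56191133e-04,  1.33416271e-05, -9.94146787e-04,
       -1.10795871e-04,  5.40113859e-04,  1.01934752e-03]), 'joint_efforts': array([ 3.10496498e-04, -7.64814019e+01,  1.49637133e+00, -2.52704984e+01,
       -5.24011860e-02,  1.04730911e-02,  5.57531587e-05]), 'position': array([241.62421903, 683.5202562 , 218.61085962]), 'ee_rot': array([ 5.31159035e-01,  3.09633483e+00, -6.68154268e-05]), 'ft_force': array([-0.45661558,  0.81663271,  0.20091032]), 'wrist_torque': array([-0.01382603, -0.01541328,  0.01808969]), 'grasp_force': 0.0, 'finger_gap': 0.9961022209835203}
```

```bash
python3 - <<'E'
import cv2
a=cv2.imread("pics/side0.png")[110:350,220:490]; b=cv2.imread("pics/top0.png")[100:340,180:460]
cv2.imwrite("pics/s1.png",cv2.resize(a,None,fx=2.5,fy=2.5,interpolation=cv2.INTER_CUBIC))
cv2.imwrite("pics/t1.png",cv2.resize(b,None,fx=2.5,fy=2.5,interpolation=cv2.INTER_CUBIC))
E
```

```text
(no output)
```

View pics/s1.png

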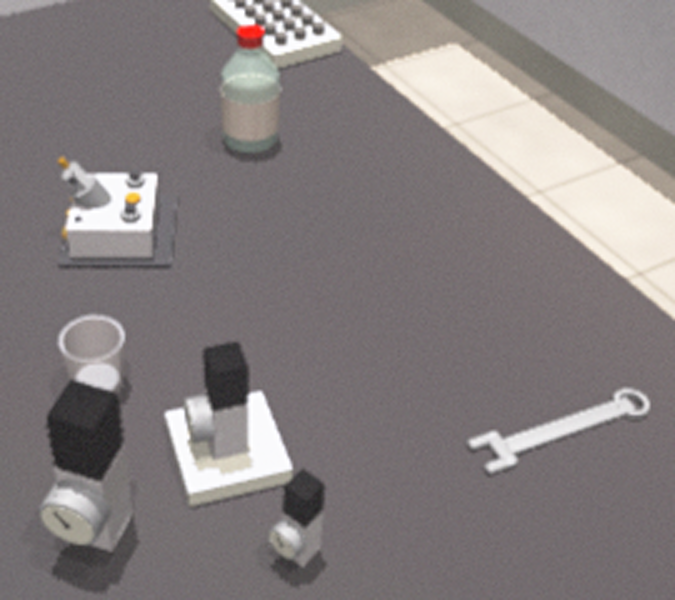

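View pics/t1.png

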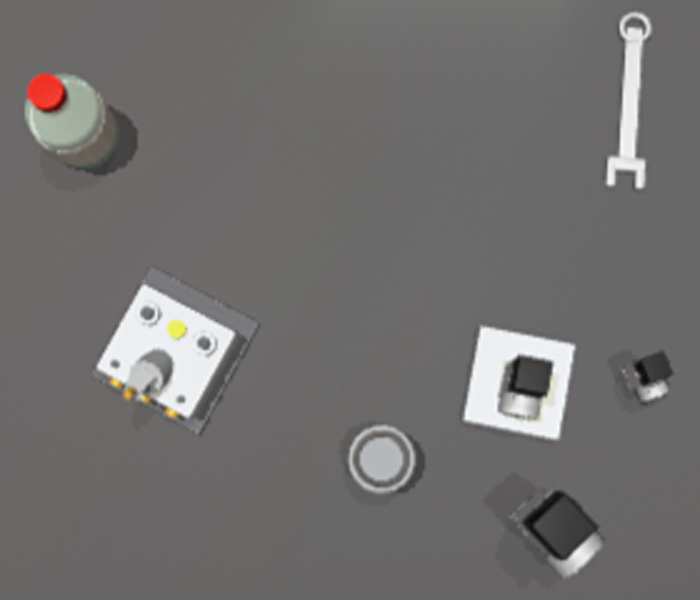

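```bash
cat >> h.py <<'E'
def rect(c,box,z,thr,name):
    x,y,w,h=[int(v) for v in box]; g=c["img"][y:y+h,x:x+w].min(2).copy()
    g=cv2.resize(g,None,fx=4,fy=4,interpolation=cv2.INTER_CUBIC)
    m=(g>thr).astype(np.uint8); n,l,s,_=cv2.connectedComponentsWithStats(m); k=1+np.argmax(s[1:,4])
    ct=max(cv2.findContours((l==k).astype(np.uint8),cv2.RETR_EXTERNAL,cv2.CHAIN_APPROX_NONE)[0],key=len)[:,0].astype(float)
    P=np.array([atz(c,x+(u+.5)/4-.5,y+(v+.5)/4-.5,z)[:2] for u,v in ct],np.float32)
    r=cv2.minAreaRect(P); print(name,thr,np.round(r[0],1),np.round(r[1],1),round(r[2],2)); return r
E
python3 - <<'E'
from h import *
T=cam("top"); S=cam("side")
for t in(130,160,190):
    rect(T,(360,220,60,62),18,t,"standT"); rect(S,(280,262,65,60),18,t,"standS")
    rect(T,(210,205,80,72),51,t,"manT"); rect(S,(238,170,62,52),51,t,"manS")
for nm,s,t in(("grip",(254.7,282.3),(0,0)),):pass
P=lambda a,b:(lambda r:print(np.round(r[0],1),round(r[1],1)))(tri(S,a[::-1],T,b[::-1]))
P((267.1,308.3),(246.4,389.7));P((280.7,296.4),(269.1,389.2));P((287.3,310.6),(251.6,387.0));P((290.2,308.1),(247.6,388.5))
P((201.2,267.1),(239.8,247.8));P((185,255.2),(249.5,238.4))
print(np.round(T["img"][225:235,385],0).tolist()[:3], R.from_rotvec(robot.observe()["ee_rot"]).as_matrix().round(3))
E
```

```text
standT 130 [ 472.4 -133.4] [93.3 93.8] 78.21
standS 130 [ 471.7 -130.9] [114.9  95. ] 78.22
manT 130 [499.2 197.2] [101.7  99.4] 61.21
manS 130 [487.7 185.4] [164.5 108.8] 62.56
standT 160 [ 472.5 -133.4] [91.7 92. ] 78.22
standS 160 [ 471.6 -131.7] [95.4 93.2] 78.38
manT 160 [499.5 197.2] [99.9 95.8] 61.85
manS 160 [496.  200.8] [124.3 106. ] 62.18
standT 190 [ 472.3 -133.3] [90.2 90.2] 78.21
standS 190 [ 471.7 -131.3] [92.7 91.7] 78.4
manT 190 [501.8 195.8] [98.8 88.8] 62.05
manS 190 [496.  199.9] [118.8 103.6] 62.26
[ 475.9 -129.8   76.6] 13.6
[ 435.3 -133.    56.2] 5.9
[ 473.3 -132.7   13.2] 3.3
[ 475.3 -134.7    7. ] 19.9
[505.6 199.5   1.7] 0.7
[479.4 210.6  59.9] 1.7
[[106, 106, 105], [106, 104, 105], [106, 105, 105]] [[-0.943  0.333  0.   ]
 [ 0.333  0.943 -0.   ]
 [-0.    -0.    -1.   ]]
```

>>> {"op": "move_arm", "data": {"steps": [[[6,-32,-33.5,0,-0.134],[6,-32,-33.5,0,-0.134],[6,-32,-33.5,0,-0.134],[6,-32,-33.5,0,-0.134],[6,-32,-33.5,0,-0.134],[6,-32,-33.5,0,-0.134],[6,-32,-33.5,0,-0.134],[6,-32,-33.5,0,-0.134],[6,-32,-33.5,0,-0.134],[6,-48.9,-69.3,0,-0.134],[6,-48.9,-69.3,0,-0.134],[6,-48.9,-69.3,0,-0.134]]]}}

```text
time_s: 2.8
position: [443.1, 122.1, 218.9]
ee_rot: [0.323, 3.124, 0.0]
ft_force: [0.8, -0.8, -0.5]
finger_gap: 0.647
grasp_force: 0.0
```

>>> {"op": "move_arm", "data": {"steps": [[[6,-8,-24.3,0,0],[6,-8,-24.3,0,0],[6,-8,-24.3,0,0],[6,-8,-24.3,0,0],[6,-8,-24.3,3,0],[6,-8,-24.3,5,0],[6,-8,-24.3,5,0]]]}}

```text
time_s: 3.5
position: [470.2, -132.1, 166.6]
ee_rot: [-0.329, -3.121, 0.001]
ft_force: [-0.1, 0.7, -0.5]
finger_gap: 0.645
grasp_force: 0.0
```

```bash
python3 - <<'E'
from h import *
T=cam("top"); S=cam("side"); o=robot.observe(); p=o["position"]; print(np.round(p,2),o["time_s"],R.from_rotvec(o["ee_rot"]).as_matrix().round(3).tolist())
M=R.from_euler("z",-11.75,degrees=True).as_matrix(); c=np.array([472.2,-132.4,0])
q=np.vstack([[sx*15,sy*15,z] for z in(8,123) for sx,sy in((1,1),(1,-1),(-1,-1),(-1,1))])@M.T+c
st=np.vstack([[sx*45,sy*45,18] for sx,sy in((1,1),(1,-1),(-1,-1),(-1,1))])@M.T+c
Mm=R.from_euler("z",-27.95,degrees=True).as_matrix(); cm=np.array([501.5,196,0])
mt=np.vstack([[sx*45,sy*50,51] for sx,sy in((1,1),(1,-1),(-1,-1),(-1,1))])@Mm.T+cm
n=cm+Mm@[-31,0,64]; zn=Mm@R.from_euler("y",-30,degrees=True).as_matrix()@[0,0,1]
print("nipple",n,zn)
ims=[]
for C,bs in((S,[(225,225),(225,160)]),(T,[(350,210),(195,190)])):
    k=5; im=cv2.resize(C["img"][:,:,::-1].copy(),None,fx=k,fy=k,interpolation=cv2.INTER_CUBIC)
    def pl(Q,cl):
        u=((proj(C,Q)+.5)*k).astype(int); cv2.polylines(im,[u.reshape(-1,1,2)],True,cl,1)
    pl(q[:4],(0,255,255));pl(q[4:],(0,0,255));pl(st,(0,255,0));pl(mt,(0,255,0));pl(np.array([n,n+39*zn]),(255,0,255))
    for x,y in(bs): ims.append(cv2.resize(im[y*k:y*k+80*k,x*k:x*k+(110 if C is S else 80)*k],(400,300)))
cv2.imwrite("pics/ov.png",np.vstack([np.hstack(ims[:2]),np.hstack(ims[2:])]))
E
```

```text
[ 471.37 -129.54  168.76] 3.6 [[-0.979, 0.204, -0.001], [0.204, 0.979, 0.001], [0.001, 0.0, -1.0]]
nipple [474.11593462 210.52972688  64.        ] [-0.44167847  0.23435043  0.8660254 ]
```

View pics/ov.png

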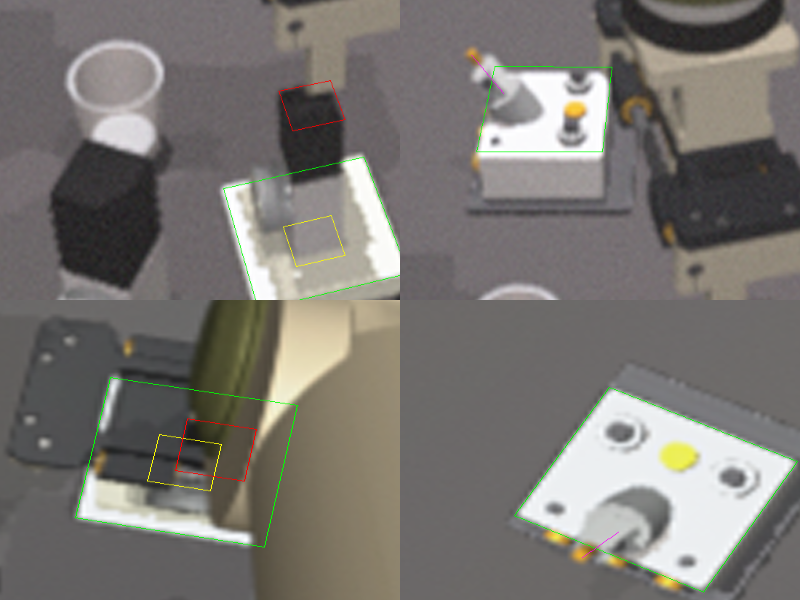

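>>> {"op": "move_arm", "data": {"steps": [[[6,-0.14,-0.27,0,0],[6,-0.14,-0.27,5,0],[6,-0.14,-0.27,8.78,0],[6,-0.14,-0.27,8.78,0],[6,-0.14,-0.27,8.78,0]]]}}

```text
time_s: 4.1
position: [472.8, -132.3, 81.8]
ee_rot: [-0.32, -3.125, -0.0]
ft_force: [-0.8, 0.7, 1.3]
finger_gap: 0.645
grasp_force: 0.0
```

```bash
python3 - <<'E'
from h import *
T=cam("top"); S=cam("side"); o=robot.observe(); p=o["position"]; print(np.round(p,2),o["time_s"],o["ft_force"])
def orange(C,box):
    x,y,w,h=box; hsv=cv2.cvtColor(C["img"][y:y+h,x:x+w],cv2.COLOR_RGB2HSV)
    m=cv2.inRange(hsv,(8,120,110),(25,255,255)); n,l,s,ce=cv2.connectedComponentsWithStats(m)
    return [(s[i].tolist(),np.round(ce[i]+[x,y],2).tolist()) for i in range(1,n)]
print(orange(T,(215,225,60,60))); print(orange(S,(240,160,40,60)))
n=np.array([474.1,210.5,64]); zn=np.array([-.4417,.2344,.866])
print(proj(T,n+38*zn),proj(S,n+38*zn))
print([ (x["at"],x["p"]) for x in tip_of("side","gauge_grip")],[ (x["at"],x["p"]) for x in tip_of("side","valve_pin")],[ (x["at"],x["p"]) for x in tip_of("top","nipple")],[ (x["at"],x["p"]) for x in tip_of("side","nipple")])
E
```

```text
[ 473.6  -132.85   82.86] 4.2 [ 0.75468739 -0.40034914  1.67069718]
[([9, 27, 5, 3, 8], [226.25, 253.12]), ([15, 30, 4, 5, 14], [231.29, 257.07]), ([22, 34, 3, 2, 6], [238.0, 259.5]), ([31, 38, 2, 3, 4], [246.5, 264.0]), ([34, 40, 2, 2, 4], [249.5, 265.5])]
[([3, 13, 4, 4, 11], [244.82, 174.45]), ([30, 27, 6, 4, 17], [272.65, 188.71]), ([5, 43, 1, 1, 1], [245.0, 203.0])]
[[231.21477182 258.00430259]] [[244.39688908 174.39755596]]Traceback (most recent call last):
  File "<stdin>", line 10, in <module>
ValueError: it knows: beaker, bottle, gauge, gauge_dial, gauge_grip, manifold, nipple, spanner, stand
```

>>> {"op": "move_arm", "data": {"steps": [[[4,0.12,0,0,0],[2,0.12,0,0,0],[2,0.12,0,0,0],[2,0.12,0,0,0],[2,0.12,0,0,0]]], "force": 15}}

```text
time_s: 4.75
position: [471.4, -132.9, 81.0]
ee_rot: [0.323, 3.125, -0.0]
ft_force: [-0.9, -0.7, 5.2]
finger_gap: 0.32
grasp_force: 15.0
```

>>> {"op": "move_arm", "data": {"steps": [[[2,0,0,-0.25,0],[2,0,0,-0.28,0],[2,0.8,0,-0.28,0],[2,1.6,0,-0.26,0],[2,2.4,0,-0.2,0],[2,3.2,0,-0.12,0],[2,4.0,0,-0.05,0],[2,4.65,0,0,0],[2,4.65,0,0,0],[2,4.65,0,0,0]]]}}

```text
time_s: 5.75
position: [424.5, -123.1, 80.6]
ee_rot: [-0.322, -3.123, -0.0]
ft_force: [0.3, -0.3, -3.2]
finger_gap: 0.322
grasp_force: 15.0
```

```bash
python3 - <<'E'
from h import *
S=cam("side"); o=robot.observe(); print(np.round(o["position"],2),o["time_s"],o["ft_force"],o["grasp_force"],o["wrist_torque"])
cv2.imwrite("pics/tilt.png",cv2.resize(S["img"][220:320,250:380,::-1],None,fx=5,fy=5,interpolation=cv2.INTER_CUBIC))
E
```

```text
[ 424.77 -123.14   80.65] 5.8 [-0.30729952  0.35382972 -3.07359289] 14.999639242887497 [0.03158794 0.07225672 0.01114554]
```

View pics/tilt.png

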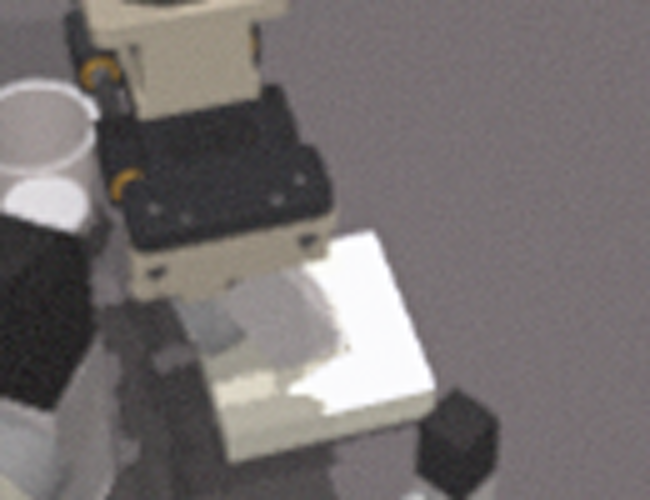

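>>> {"op": "move_arm", "data": {"steps": [[[2,0,0,0,0],[2,0,0,0,0],[2,0,0,-2,0],[2,0,0,-5,0],[2,0,0,-9,0],[2,0,0,-12,0],[2,0,0,-12,0]]], "force": 55}}

```text
time_s: 6.5
position: [427.2, -123.7, 204.0]
ee_rot: [0.323, 3.119, -0.0]
ft_force: [-0.2, 0.3, -2.7]
finger_gap: 0.318
grasp_force: 55.0
```

```bash
python3 - <<'E'
from h import *
S=cam("side"); T=cam("top"); o=robot.observe(); print(np.round(o["position"],2),o["time_s"],o["ft_force"],o["grasp_force"],o["wrist_torque"])
print(boxes_of("side","gauge")[:3],tip_of("side","gauge")[:3],tip_of("side","gauge_dial")[:3],tip_of("top","gauge_dial")[:3])
p=o["position"]; u=proj(S,p)[0]; print(u)
x,y=int(u[0])-60,int(u[1])-45
print(x,y); cv2.imwrite("pics/lift.png",cv2.resize(S["img"][y:y+100,x:x+130,::-1],None,fx=5,fy=5,interpolation=cv2.INTER_CUBIC))
E
```

```text
[ 425.68 -123.25  200.96] 6.6 [ 0.28428777 -1.19822949 -3.75097554] 54.998998045921326 [-0.00920503  0.03612404  0.02764692]
[{'extent': [326.6, 298.7, 24.4, 36.5], 'p': 0.92}, {'extent': [234.0, 264.0, 38.8, 64.0], 'p': 0.6}, {'extent': [283.6, 223.8, 35.1, 27.8], 'p': 0.59}] [{'at': [321.4, 259.4], 'p': 0.92}, {'at': [244.2, 310.6], 'p': 0.86}, {'at': [330.5, 338.7], 'p': 0.64}] [{'at': [241.7, 287.2], 'p': 0.93}, {'at': [326.0, 328.9], 'p': 0.83}, {'at': [319.7, 249.1], 'p': 0.58}] []
[285.36547144 229.0724174 ]
225 184
```

View pics/lift.png

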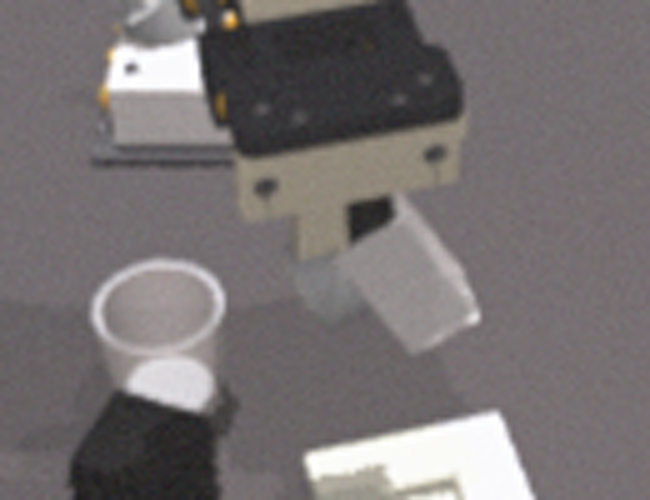

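```bash
cat >> h.py <<'E'
def gpose(p,Rt,th,a=92,off=0.0):
    # mouth origin and gauge axes from tool pose; lean of th toward tool +x; off: gauge axis ahead of tool x at grasp
    ex,ey,ez=Rt.T; up=-ez; g=p-19*ez+off*ex
    z=np.cos(th)*up+np.sin(th)*ex; x=-(np.cos(th)*ex-np.sin(th)*up); y=np.cross(z,x)
    return g-a*z,np.c_[x,y,z]
E
python3 - <<'E'
from h import *
S=cam("side"); o=robot.observe(); p=o["position"]; Rt=R.from_rotvec(o["ee_rot"]).as_matrix()
print(np.round(p,2), o["time_s"])
for th in(26,28,30,32,34):
    O,G=gpose(p,Rt,np.radians(th),92,-.9)
    print(th,np.round(proj(S,np.array([O+G@[s*15,t*15,zz] for s,t,zz in((-1,-1,0),(1,-1,0),(1,1,0),(1,-1,65))])),1).tolist(), np.round(proj(S,O+G@[-33,0,46]),1))
cv2.imwrite("pics/z.png",S["img"][:,:,::-1])
g=cv2.cvtColor(S["img"],cv2.COLOR_RGB2GRAY)
for v in(238,242,246,250,254): print(v,g[v,284:330].tolist())
E
```

```text
[ 425.08 -123.19  199.66] 6.85
26 [[302.3, 258.1], [315.5, 250.7], [311.4, 240.2], [300.7, 231.9]] [[281.6 244.4]]
28 [[303.8, 257.4], [316.8, 249.7], [312.7, 239.3], [301.0, 231.4]] [[282.6 244.3]]
30 [[305.3, 256.7], [318.0, 248.7], [313.9, 238.3], [301.3, 231.0]] [[283.6 244.2]]
32 [[306.8, 256.0], [319.3, 247.7], [315.1, 237.3], [301.5, 230.6]] [[284.7 244.1]]
34 [[308.2, 255.2], [320.4, 246.7], [316.2, 236.3], [301.8, 230.2]] [[285.7 243.9]]
238 [117, 119, 118, 119, 117, 123, 128, 139, 142, 141, 142, 141, 141, 143, 142, 143, 142, 141, 144, 142, 142, 141, 143, 145, 145, 143, 160, 173, 178, 170, 148, 112, 113, 113, 113, 112, 115, 115, 116, 113, 113, 115, 111, 112, 116, 113]
242 [121, 126, 130, 126, 129, 126, 125, 130, 131, 137, 139, 144, 142, 141, 144, 142, 138, 145, 142, 145, 143, 145, 142, 143, 142, 145, 142, 145, 157, 167, 177, 178, 167, 118, 115, 115, 116, 115, 115, 114, 110, 114, 111, 117, 112, 114]
246 [103, 118, 119, 118, 113, 115, 118, 121, 123, 119, 116, 114, 107, 124, 139, 145, 145, 144, 144, 144, 144, 142, 145, 142, 141, 145, 147, 146, 148, 151, 149, 149, 165, 183, 164, 120, 112, 117, 117, 113, 117, 113, 112, 113, 114, 116]
250 [99, 101, 105, 110, 107, 109, 105, 103, 102, 101, 97, 99, 101, 103, 99, 111, 123, 138, 142, 144, 149, 145, 142, 144, 141, 146, 143, 144, 151, 150, 150, 163, 171, 168, 166, 158, 116, 119, 113, 116, 111, 112, 115, 115, 111, 115]
254 [99, 100, 103, 101, 104, 100, 104, 106, 103, 105, 102, 103, 104, 101, 101, 102, 103, 102, 101, 116, 133, 144, 142, 145, 140, 151, 157, 136, 124, 115, 116, 115, 116, 113, 112, 115, 112, 115, 118, 114, 117, 117, 113, 113, 116, 112]
```

```bash
python3 - <<'E'
from h import *
from scipy.optimize import least_squares
S=cam("side"); o=robot.observe(); p=o["position"]; Rt=R.from_rotvec(o["ee_rot"]).as_matrix()
obs=[(((-1,-1,0),(-1,-1,65)),[(297.4,246),(300.5,250),(303.8,254)]),(((-1,-1,0),(1,-1,0)),[(311.5,254)]),(((1,-1,0),(1,1,0)),[(318.6,246),(316.5,242),(314.1,238)])]
def f(v,full=0):
    O,G=gpose(p,Rt,v[0],v[1],v[2]); r=[]
    for (A,B),pts in obs:
        a,b=proj(S,np.array([O+G@[q[0]*15,q[1]*15,q[2]] for q in(A,B)])); d=(b-a)/np.linalg.norm(b-a)
        r+=[d[0]*(y-a[1])-d[1]*(x-a[0]) for x,y in pts]
    return np.r_[r,(v[1]-92)/3,(v[2]+.9)/2]
s=least_squares(f,[.52,92,0]); print(np.degrees(s.x[0]),s.x[1:],f(s.x).round(2), p, R.from_rotvec(o["ee_rot"]).as_matrix().round(4).tolist(), o["time_s"])
O,G=gpose(p,Rt,s.x[0],*s.x[1:]); print(O)
E
```

```text
30.76547368786675 [92.75086236 -1.90948521] [ 1.15  0.4  -0.21  0.57  0.26 -0.2  -0.94  0.25 -0.5 ] [ 425.22392756 -123.21248657  199.81330955] [[-0.9789, 0.2043, -0.0021], [0.2043, 0.9789, 0.0003], [0.0021, -0.0002, -1.0]] 6.9
[ 473.40689581 -133.28003287  139.00965691]
```

>>> {"op": "move_arm", "data": {"steps": [[[2,0.8,18.5,0,0.14],[2,0.8,18.5,0,0.14],[2,0.8,18.5,0,0.14],[2,0.8,18.5,0,0.14],[2,9,35.7,0,0.282],[2,9,35.7,0,0.282],[2,9,35.7,0,0.282],[2,9,35.7,0,0.282],[2,9,35.7,1.5,0.282],[2,9,35.7,3.1,0.282],[2,9,35.7,3.1,0.282],[2,9,35.7,3.1,0.282]]]}}

```text
time_s: 8.1
position: [410.5, 244.2, 169.5]
ee_rot: [-0.759, -3.048, 0.002]
ft_force: [1.1, -1.3, -2.5]
finger_gap: 0.321
grasp_force: 55.0
```

```bash
python3 - <<'E'
from h import *
S=cam("side"); T=cam("top"); o=robot.observe(); p=o["position"]; Rt=R.from_rotvec(o["ee_rot"]).as_matrix()
print(np.round(p,2),o["time_s"],o["ft_force"],np.round(Rt,3).tolist(),np.degrees(np.arctan2(Rt[1,0],Rt[0,0])))
n=np.array([474.1,210.5,64]); zn=np.array([-.4417,.2344,.866])
O,G=gpose(p,Rt,np.radians(30.5),92.4,-1.4); xn=np.array([.7648,-.4059,.5]); yn=np.cross(zn,xn)
print("in nipple",np.round([xn@(O-n),yn@(O-n),zn@(O-n)],1))
u=proj(S,n+40*zn)[0]; x,y=int(u[0])-50,int(u[1])-55; k=6
im=cv2.resize(S["img"][:,:,::-1].copy(),None,fx=k,fy=k,interpolation=cv2.INTER_CUBIC)
for Q in(np.array([O+G@[a*15,b*15,z] for z in(0,68) for a,b in((1,1),(1,-1),(-1,-1),(-1,1))]),):
    q=((proj(S,Q)+.5)*k).astype(int); cv2.polylines(im,[q[:4].reshape(-1,1,2)],True,(0,0,255),1); cv2.polylines(im,[q[[1,5]].reshape(-1,1,2)],True,(0,0,255),1); cv2.polylines(im,[q[[2,6]].reshape(-1,1,2)],True,(0,0,255),1)
q=((proj(S,np.array([n,n+39*zn]))+.5)*k).astype(int); cv2.line(im,tuple(map(int,q[0])),tuple(map(int,q[1])),(255,0,255),1)
cv2.imwrite("pics/pre.png",im[y*k:(y+95)*k,x*k:(x+110)*k]); print(x,y)
E
```

```text
[410.99 244.33 170.21] 8.2 [-0.11663422 -0.12718003 -3.40410034] [[-0.883, 0.469, 0.0], [0.469, 0.883, 0.0], [-0.0, 0.0, -1.0]] 152.0022465547923
in nipple [ 2.6  0.3 51.1]
193 118
```

View pics/pre.png

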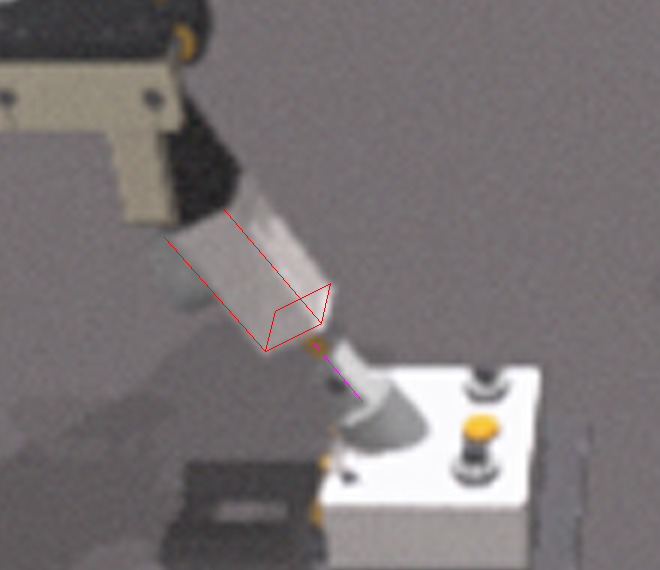

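>>> {"op": "move_arm", "data": {"steps": [[[2,0.2,0,0.11,0],[2,0.2,0,0.11,0],[2,-0.3,0,0.98,0],[2,-0.8,0,1.84,0],[2,-1.05,0,2.28,0],[2,-1.3,0,2.71,0],[2,-1.3,0,2.71,0]]]}}

```text
time_s: 8.9
position: [423.1, 239.1, 142.2]
ee_rot: [0.758, 3.048, 0.002]
ft_force: [1.8, 3.3, -4.3]
finger_gap: 0.318
grasp_force: 55.0
```

```bash
cat >> h.py <<'E'
def look(name=None,k=6):
    S=cam("side"); o=robot.observe(); p=o["position"]; Rt=R.from_rotvec(o["ee_rot"]).as_matrix()
    print(np.round(p,2),o["time_s"],np.round(o["ft_force"],1),np.round(o["wrist_torque"],2),o["grasp_force"])
    n=np.array([474.1,210.5,64]); zn=np.array([-.4417,.2344,.866]); xn=np.array([.7648,-.4059,.5]); yn=np.cross(zn,xn)
    O,G=gpose(p,Rt,np.radians(30.5),92.4,-1.4)
    print("in nipple",np.round([xn@(O-n),yn@(O-n),zn@(O-n)],1),"force in nipple",np.round([xn@o["ft_force"],yn@o["ft_force"],zn@o["ft_force"]],1))
    if name: cv2.imwrite("pics/"+name,cv2.resize(S["img"][118:213,193:303,::-1],None,fx=k,fy=k,interpolation=cv2.INTER_CUBIC))
E
python3 -c "
from h import *
look('on1.png')"
```

```text
[422.98 239.07 142.49] 8.95 [ 2.1  3.5 -4.3] [ 1.1  -0.68  0.18] 55.005741119384766
in nipple [ 0.1  1.4 20.6] force in nipple [-2.   4.1 -3.8]
```

View pics/on1.png

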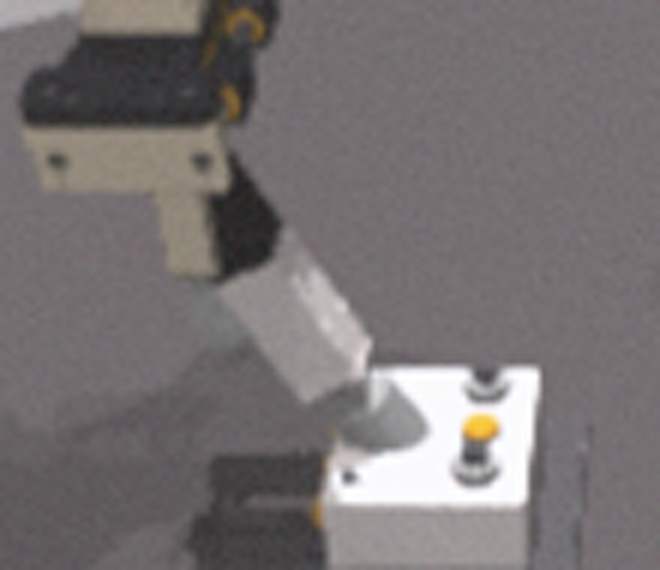

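>>> {"op": "move_arm", "data": {"steps": [[[2,0,0.12,0,0],[2,0,0.12,0,0],[2,-0.15,0.12,0.26,0],[2,-0.3,0.12,0.52,0],[2,-0.3,0.12,0.52,0]]]}}

```text
time_s: 9.45
position: [425.2, 238.4, 137.5]
ee_rot: [-0.758, -3.049, -0.001]
ft_force: [0.3, 4.0, -3.1]
finger_gap: 0.32
grasp_force: 55.0
```

```bash
python3 -c "
from h import *
look()"
```

```text
[425.18 238.4  137.46] 9.5 [ 1.   3.6 -3.6] [ 1.13 -0.13  0.19] 55.00517964363098
in nipple [-0.5  1.8 15.1] force in nipple [-2.5  3.7 -2.7]
```

>>> {"op": "move_arm", "data": {"steps": [[[2,0.03,0.15,0,0],[2,0.03,0.15,0,0],[2,0.03,0.15,0,0]]]}}

```text
time_s: 9.8
position: [425.5, 239.1, 137.4]
ee_rot: [-0.759, -3.048, 0.001]
ft_force: [0.6, -0.4, -1.4]
finger_gap: 0.322
grasp_force: 55.0
```

```bash
python3 -c "
from h import *
look()"
```

```text
[425.45 239.12 137.43] 9.85 [-0.   1.2 -2.6] [ 0.18  0.01 -0.02] 54.999513030052185
in nipple [-0.6  2.4 15.1] force in nipple [-1.8  1.  -2. ]
```

>>> {"op": "move_arm", "data": {"steps": [[[2,-0.1,0.03,0.17,0],[2,-0.2,0.03,0.35,0],[2,-0.3,0.03,0.52,0],[2,-0.4,0.03,0.69,0],[2,-0.5,0.03,0.87,0],[2,-0.5,0.03,0.87,0]]]}}

```text
time_s: 10.45
position: [430.1, 237.3, 128.8]
ee_rot: [-0.759, -3.048, 0.0]
ft_force: [-1.7, -0.4, 3.8]
finger_gap: 0.32
grasp_force: 55.0
```

```bash
python3 -c "
from h import *
look()"
```

```text
[430.07 237.38 128.87] 10.5 [-3.4 -0.1  4. ] [-0.22  0.62 -0.02] 55.001699924468994
in nipple [-0.7  3.1  5.3] force in nipple [-0.6 -1.7  4.9]
```

>>> {"op": "move_arm", "data": {"steps": [[[2,-0.1,0,0.17,0],[2,-0.2,0,0.35,0],[2,-0.3,0,0.52,0],[2,-0.3,0,0.52,0]]]}}

```text
time_s: 10.9
position: [430.7, 237.5, 125.1]
ee_rot: [-0.755, -3.047, -0.001]
ft_force: [-16.4, 3.5, 31.1]
finger_gap: 0.32
grasp_force: 55.0
```

```bash
python3 -c "
from h import *
look()"
```

```text
[430.71 237.52 125.09] 10.95 [-15.    3.8  31.1] [ 0.28  3.06 -0.28] 55.01424193382263
in nipple [-2.3  3.6  1.7] force in nipple [ 2.5 -3.7 34.4]
```

>>> {"op": "move_arm", "data": {"steps": [[[2,-0.04,0,-0.1,0],[2,-0.04,0,-0.1,0],[2,-0.04,0,-0.1,0]]]}}

```text
time_s: 11.25
position: [430.9, 237.3, 125.4]
ee_rot: [-0.755, -3.046, -0.001]
ft_force: [-13.7, 5.1, 19.9]
finger_gap: 0.318
grasp_force: 55.0
```

```bash
python3 -c "
from h import *
look('on2.png')"
```

```text
[430.86 237.32 125.38] 11.3 [-13.8   4.   19.9] [ 0.79  2.99 -0.14] 54.99401271343231
in nipple [-2.   3.5  1.9] force in nipple [-2.2 -2.9 24.3]
```

View pics/on2.png

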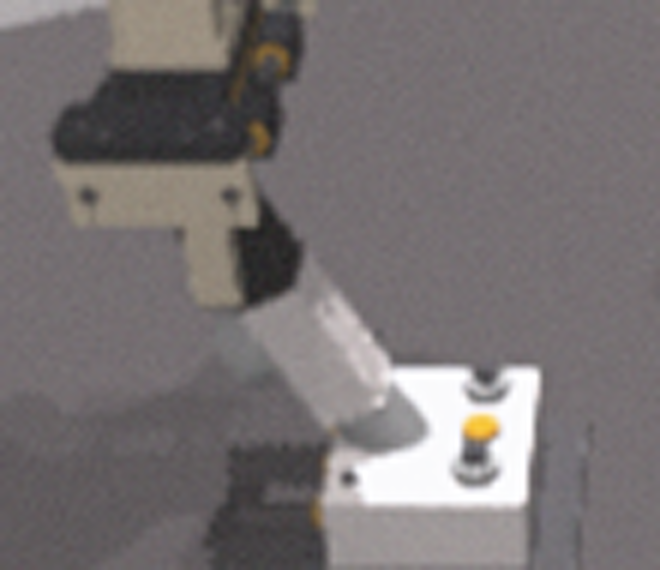

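```bash
python3 - <<'E'
from h import *
S=cam("side"); n=np.array([474.1,210.5,64]); zn=np.array([-.4417,.2344,.866]); xn=np.array([.7648,-.4059,.5]); yn=np.cross(zn,xn)
g=cv2.cvtColor(S["img"],cv2.COLOR_RGB2GRAY)
k=7; im=cv2.resize(S["img"][:,:,::-1].copy(),None,fx=k,fy=k,interpolation=cv2.INTER_CUBIC)
for d,cl in((0,(0,0,255)),(-6,(0,255,0))):
    G0=np.c_[xn,yn,zn]@R.from_euler("y",d,degrees=True).as_matrix().T
    for dd in (d,):
        c=n+0*yn
        A=np.array([c+G0@[a*15,b*15,z] for z in(0,68) for a,b in((1,1),(1,-1),(-1,-1),(-1,1))]); q=proj(S,A)
        print(d,np.degrees(np.arccos(G0[2,2])),np.round(q[[1,2,5,6]],1).tolist())
        q=((q+.5)*k).astype(int); cv2.polylines(im,[q[[1,2,6,5]].reshape(-1,1,2)],True,cl,1)
x,y=225,150; cv2.imwrite("pics/al.png",im[y*k:(y+75)*k,x*k:(x+80)*k])
print(robot.observe()["time_s"])
E
```

```text
0 30.002910931188026 [[256.8, 185.6], [247.6, 190.1], [241.3, 167.2], [231.9, 172.0]]
-6 24.003558703527723 [[257.2, 186.0], [247.3, 189.6], [244.0, 166.6], [233.8, 170.5]]
11.35
```

View pics/al.png

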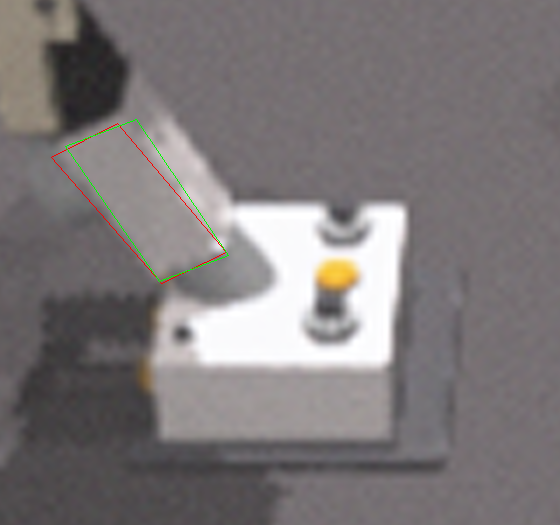

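```bash
python3 - <<'E'
from h import *
g=[]
for i in range(3): S=cam("side"); g.append(cv2.cvtColor(S["img"],cv2.COLOR_RGB2GRAY).astype(float))
g=np.mean(g,0)
for v in range(164,192,2): print(v,g[v,228:266].astype(int).tolist())
E
```

```text
164 [137, 136, 138, 123, 87, 63, 42, 44, 43, 42, 42, 42, 43, 48, 87, 130, 127, 130, 133, 130, 116, 112, 112, 112, 112, 113, 111, 112, 111, 113, 112, 114, 114, 112, 112, 114, 113, 114]
166 [137, 136, 136, 133, 116, 77, 42, 40, 42, 43, 44, 54, 79, 106, 126, 129, 128, 129, 136, 147, 148, 138, 115, 114, 113, 113, 112, 115, 113, 114, 113, 115, 113, 112, 114, 113, 112, 113]
168 [125, 124, 124, 124, 112, 83, 56, 62, 83, 110, 123, 141, 142, 144, 142, 138, 130, 143, 156, 157, 179, 186, 159, 127, 111, 113, 113, 110, 113, 115, 116, 115, 111, 112, 113, 115, 114, 112]
170 [109, 105, 105, 104, 99, 113, 137, 141, 141, 141, 145, 142, 142, 141, 142, 144, 143, 157, 169, 165, 171, 190, 197, 188, 140, 115, 112, 113, 112, 114, 114, 115, 114, 114, 114, 113, 112, 113]
172 [112, 115, 116, 116, 118, 123, 136, 142, 141, 142, 142, 142, 143, 143, 142, 142, 141, 147, 159, 179, 189, 189, 189, 190, 180, 155, 123, 107, 109, 114, 111, 114, 111, 113, 113, 112, 114, 113]
174 [115, 117, 118, 119, 118, 117, 122, 133, 137, 144, 144, 143, 143, 143, 142, 145, 143, 145, 149, 152, 169, 183, 191, 189, 189, 190, 179, 130, 106,
[... 869 characters left out ...]
01, 100, 101, 108, 124, 140, 144, 145, 146, 150, 150, 149, 150, 150, 150, 158, 193, 216, 174, 150, 155, 172, 224, 247, 251, 250, 250]
186 [92, 92, 94, 95, 93, 95, 98, 101, 100, 101, 102, 101, 103, 101, 99, 102, 114, 140, 150, 149, 152, 151, 153, 152, 143, 149, 147, 136, 131, 134, 146, 152, 150, 154, 180, 236, 252, 251]
188 [94, 93, 94, 101, 101, 99, 103, 101, 101, 102, 102, 101, 100, 100, 101, 101, 99, 109, 132, 151, 146, 125, 122, 126, 119, 118, 123, 125, 131, 139, 143, 149, 153, 154, 152, 161, 222, 251]
190 [94, 92, 96, 100, 101, 101, 101, 100, 102, 98, 102, 101, 100, 101, 102, 100, 103, 103, 101, 103, 108, 120, 106, 99, 106, 111, 117, 122, 125, 131, 139, 143, 147, 149, 150, 167, 218, 246]
```

```bash
cat > fit.py <<'E'
from h import *
from scipy.optimize import least_squares
def fit(S,Rt,C0,obs,sig=4,yawfree=False):
    ex,ey,ez=Rt.T
    def f(v,fl=0):
        e=R.from_rotvec([0,0,v[4]]).apply(ex); up=np.array([0,0,1.]); z=np.cos(v[0])*up+np.sin(v[0])*e; x=-(np.cos(v[0])*e-np.sin(v[0])*up); G=np.c_[x,np.cross(z,x),z]; O=C0+v[1:4]; r=[]
        for (A,B),pts in obs:
            a,b=proj(S,np.array([O+G@[q[0]*15,q[1]*15,q[2]] for q in(A,B)])); d=(b-a)/np.linalg.norm(b-a)
            r+=[(d[0]*(y-a[1])-d[1]*(x-a[0]))/.25 for x,y in pts]
        return np.r_[r,v[1:4]/sig,v[4]/(.1 if yawfree else .01)]
    s=least_squares(f,[.5,0,0,0,0]); r=f(s.x); print("theta",np.degrees(s.x[0]).round(2),"+-",np.degrees(np.sqrt(np.linalg.inv(s.jac.T@s.jac)[0,0])).round(2),s.x[1:].round(2),(r*.25)[:-4].round(2))
E
python3 - <<'E'
from fit import *
S=cam("side"); o=robot.observe(); Rt=R.from_rotvec(o["ee_rot"]).as_matrix(); n=np.array([474.1,210.5,64])
L=((-1,-1,0),(-1,-1,65)); Rg=((1,-1,0),(1,-1,65)); Si=((1,1,0),(1,1,65)); B=((-1,-1,0),(1,-1,0))
left=[(233.5,172),(234.7,174),(237.2,176),(238.6,178),(240,180),(241.3,182),(242.9,184),(244.3,186),(245.7,188)]
sil=[(251.8,170),(253.2,172),(254.8,174),(256.3,176),(257.5,178)]; rid=[(246.3,172),(247.7,174),(249.3,176),(250.6,178),(252.2,180),(253.5,182)]
for ob in([(L,left),(Si,sil)],[(L,left),(Si,sil),(Rg,rid)],[(L,left[3:]),(Si,sil)]): fit(S,Rt,n,ob); fit(S,Rt,n,ob,yawfree=True)
# lift pose
Rl=np.array([[-.979,.204,0],[.204,.979,0],[0,0,-1.]])
fit(S,Rl,np.array([473.4,-133.3,139]),[(L,[(297.4,246),(300.5,250),(303.8,254)])])
z=cv2.cvtColor(cv2.imread("pics/z.png"),cv2.COLOR_BGR2GRAY)
for v in range(224,240,2): print(v,z[v,292:322].tolist())
E
```

```text
theta 26.63 +- 0.64 [-0.01 -1.3   0.3  -0.  ] [-0.13 -0.41  0.35  0.24  0.12 -0.07 -0.03 -0.14 -0.26  0.08  0.03  0.13
  0.16 -0.06]
theta 26.86 +- 0.73 [-0.01 -0.22  0.05 -0.03] [-0.14 -0.41  0.36  0.26  0.15 -0.03  0.02 -0.08 -0.19  0.01 -0.04  0.08
  0.11 -0.1 ]
theta 26.76 +- 0.58 [-0.15  0.59 -0.21 -0.02] [-0.04 -0.31  0.45  0.34  0.23  0.03  0.08 -0.03 -0.14  0.16  0.11  0.21
  0.24  0.02 -0.14 -0.22 -0.13 -0.29 -0.2  -0.35]
theta 27.02 +- 0.62 [-0.05  0.67 -0.2  -0.06] [-0.15 -0.41  0.37  0.28  0.18  0.01  0.07 -0.02 -0.12 -0.04 -0.08  0.05
  0.09 -0.11  0.02 -0.04  0.06 -0.08  0.02 -0.12]
theta 25.39 +- 1.09 [-0.37 -1.42  0.16 -0.  ] [ 0.07  0.01 -0.14 -0.04 -0.1  -0.16 -0.02 -0.02  0.14  0.22  0.05]
theta 25.62 +- 1.17 [-0.37 -0.2  -0.1  -0.04] [ 0.1   0.04 -0.09  0.02 -0.03 -0.09 -0.1  -0.09  0.08  0.16  0.  ]
theta 25.16 +- 1.4 [-1.2  -0.08 -0.54 -0.  ] [ 0.03 -0.06  0.01]
224 [135, 137, 139, 135, 137, 135, 139, 137, 138, 135, 141, 141, 137, 128, 125, 123, 121, 117, 114, 113, 109, 113, 111, 113, 112, 111, 111, 112, 112, 113]
226 [134, 123, 118, 111, 90, 75, 70, 59, 50, 74,
[... 304 characters left out ...]
5, 161, 164, 163, 145, 117, 113, 116, 116, 110, 114, 114, 114, 112, 114, 113, 110, 114]
232 [125, 89, 42, 41, 58, 75, 101, 122, 141, 144, 141, 142, 141, 149, 157, 166, 166, 157, 124, 112, 111, 117, 114, 112, 110, 116, 114, 111, 113, 114]
234 [125, 94, 79, 104, 124, 143, 142, 143, 141, 143, 142, 141, 141, 142, 143, 152, 162, 165, 163, 157, 123, 113, 114, 111, 115, 115, 115, 115, 117, 112]
236 [139, 137, 139, 142, 144, 141, 139, 144, 143, 143, 140, 142, 140, 143, 142, 142, 149, 167, 178, 183, 174, 129, 113, 112, 114, 115, 115, 109, 113, 111]
238 [142, 141, 142, 141, 141, 143, 142, 143, 142, 141, 144, 142, 142, 141, 143, 145, 145, 143, 160, 173, 178, 170, 148, 112, 113, 113, 113, 112, 115, 115]
```

>>> {"op": "move_arm", "data": {"steps": [[[2,0,-0.05,0,0],[2,0,-0.05,0,0],[2,0.09,-0.05,0.05,0],[2,0.17,-0.05,0.1,0],[2,0.26,-0.05,0.15,0],[2,0.35,-0.05,0.2,0],[2,0.35,-0.05,0.2,0]]], "force": 20}}

```text
time_s: 12.25
position: [429.7, 237.9, 123.4]
ee_rot: [0.757, 3.049, 0.002]
ft_force: [-6.3, 1.5, 14.5]
finger_gap: 0.324
grasp_force: 20.0
```

```bash
cat >> fit.py <<'E'
def scan():
    g=[]
    for i in range(3): S=cam("side"); g.append(cv2.cvtColor(S["img"],cv2.COLOR_RGB2GRAY).astype(float))
    g=np.mean(g,0); left=[];sil=[]
    def cross(v,c0,lo,hi,rise):
        r=g[v,c0-5:c0+6]; t=(lo+hi)/2
        for i in range(10):
            a,b=r[i],r[i+1]
            if (rise and a<t<=b) or (not rise and a>=t>b): return c0-5+i+(a-t)/(a-b)
    for v in range(172,189,2):
        c=int(round(245.7-(188-v)*.76)); bg=np.median(g[v,c-5:c-2]); x=cross(v,c,bg,144,True)
        if x: left.append((x,v))
    for v in range(168,179,2):
        c=int(round(257.5-(178-v)*.72)); x=cross(v,c,112,188,False)
        if x: sil.append((x,v))
    return S,left,sil
def check():
    look(); S,l,s=scan(); o=robot.observe(); Rt=R.from_rotvec(o["ee_rot"]).as_matrix(); n=np.array([474.1,210.5,64])
    L=((-1,-1,0),(-1,-1,65)); Si=((1,1,0),(1,1,65)); print(np.round(l,1).tolist(),np.round(s,1).tolist())
    fit(S,Rt,n,[(L,l),(Si,s)])
E
python3 -c "
from fit import *
check()"
```

```text
[429.67 237.9  123.37] 12.3 [-5.9  2.  13.9] [ 0.01  1.21 -0.15] 20.001352429389954
in nipple [-3.9  3.5  0.8] force in nipple [ 1.6 -1.  15.1]
[[232.9, 172.0], [234.4, 174.0], [236.6, 176.0], [238.4, 178.0], [239.4, 180.0], [240.7, 182.0], [242.6, 184.0], [244.2, 186.0], [245.6, 188.0]] [[250.0, 168.0], [251.5, 170.0], [253.3, 172.0], [254.4, 174.0], [256.5, 176.0], [257.6, 178.0]]
theta 27.82 +- 0.62 [-0.01 -2.36  0.58 -0.  ] [-0.13 -0.2   0.21  0.4  -0.09 -0.3  -0.1  -0.11 -0.26  0.03  0.03  0.27
 -0.06  0.35 -0.  ]
```

>>> {"op": "move_arm", "data": {"steps": [[[2,0.06,0,0.1,0],[2,0.12,0,0.19,0],[2,0.12,0,0.19,0],[2,0.12,0,0.19,0]]]}}

```text
time_s: 12.85
position: [428.5, 238.4, 121.4]
ee_rot: [-0.757, -3.049, -0.002]
ft_force: [-6.2, 1.8, 14.0]
finger_gap: 0.324
grasp_force: 20.0
```

```bash
python3 -c "
from fit import *
check()"
```

```text
[428.49 238.46 121.44] 12.9 [-6.8  1.1 13.3] [ 0.06  1.34 -0.08] 20.00198543071747
in nipple [-6.   3.4 -0.2] force in nipple [ 1.  -2.2 14.7]
[[232.2, 172.0], [234.1, 174.0], [236.0, 176.0], [237.7, 178.0], [239.3, 180.0], [240.6, 182.0], [242.4, 184.0], [243.9, 186.0], [245.6, 188.0]] [[249.5, 168.0], [251.6, 170.0], [252.8, 172.0], [254.3, 174.0], [256.4, 176.0], [257.7, 178.0]]
theta 29.07 +- 0.62 [ 0.04 -2.5   0.67 -0.  ] [-0.21 -0.03  0.15  0.14  0.08 -0.18 -0.13 -0.25 -0.22 -0.02  0.33  0.02
 -0.06  0.31  0.08]
```

>>> {"op": "move_arm", "data": {"steps": [[[2,0.09,-0.03,0.06,0],[2,0.09,-0.03,0.06,0]]]}}

```text
time_s: 13.25
position: [428.0, 238.6, 120.9]
ee_rot: [0.758, 3.048, 0.002]
ft_force: [-6.2, 1.3, 13.9]
finger_gap: 0.326
grasp_force: 20.0
```

>>> {"op": "move_arm", "data": {"steps": [[[2,0,0,0,0],[2,0,0,0,0],[2,-0.02,0,0.04,0],[2,-0.02,0,0.04,0]]], "force": 45}}

```text
time_s: 13.65
position: [428.0, 238.7, 120.9]
ee_rot: [0.757, 3.049, 0.003]
ft_force: [-7.6, 1.8, 21.1]
finger_gap: 0.323
grasp_force: 45.0
```

```bash
python3 -c "
from fit import *
check()"
```

```text
[428.01 238.69 120.91] 13.7 [-7.2  1.1 20.7] [-0.14  1.39 -0.1 ] 45.00852406024933
in nipple [-6.7  3.4 -0.4] force in nipple [ 4.4 -2.4 21.4]
[[231.9, 172.0], [233.7, 174.0], [235.5, 176.0], [237.6, 178.0], [239.3, 180.0], [240.3, 182.0], [242.3, 184.0], [244.0, 186.0], [245.6, 188.0]] [[249.4, 168.0], [251.5, 170.0], [252.9, 172.0], [254.4, 174.0], [256.5, 176.0], [257.6, 178.0]]
theta 30.06 +- 0.61 [ 0.24 -2.98  0.94 -0.  ] [-0.13 -0.1  -0.04  0.24  0.23 -0.35 -0.16 -0.16 -0.3   0.    0.31  0.13
  0.05  0.36 -0.05]
```

```bash
python3 -c "
from cell import robot
print(robot.job_done())"
```

```text
the job is handed in; nothing more can be done
None
```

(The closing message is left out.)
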